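# Put the tested board away in the sliding-cover case

### The arm

A 6-joint arm with a two-finger parallel gripper is mounted at the origin on the work surface. World frame = base frame: x ahead of the robot, y to its left, z up, the work surface at z = 0. Lengths are in m, angles in degrees, forces in N, time in s.
With the tool pointing down it reaches from about 0.2 to 0.875 m from the base axis. Payload 3.4 kg.
Tool frame: the origin (TCP) lies midway between the tips of the shut fingers; the grasp point (between the pads) lies 19 mm behind it (arm.grip_depth is the distance from the TCP to the grasp point, in m); x points along the fingers, z is the direction in which the jaws open and shut, and the axes are right-handed (so a half turn about x gives the same grasp; the last joint's range is limited). The gripper opens to 94 mm and grips with 3 to 60 N. Pads are 16 mm wide; open, the fingers measure 119 mm over their backs; the gripper's body (75 mm by 177 mm) begins 78 mm behind the grasp point.
Start: joints at [-71.562, 15.808, 86.224, -0, 77.962, -6.933], TCP at [0.246, -0.52, 0.205] pointing down, gripper open.
Joint ranges: [-165.64, 165.64], [-43.16, 119.46], [12.63, 154.43], [-67.54, 247.53], [6.08, 155.33], [-154.97, 154.97]. Speed limits (degrees/s): [147.25, 147.25, 180, 180, 180, 180].

### API

Orientations are given as [roll, pitch, yaw] about the fixed x, y, z axes, in that order (R = Rz(yaw) Ry(pitch) Rx(roll)).
In Python, from station import arm, vision, order gives the robot as it stands.
- The arm moves only by the tool play_rows, never from a script. Its argument "plan" is one flat list of numbers, 5 for each row, row after row: the opening, from 0 (shut) to 1 (fully open), then the shift along the tool's x, y, z as a fraction of full scale, then the turn about the tool's x as a fraction of full scale. A call has 1 to 10 rows; each row is the pose to reach, as a shift and turn from the pose commanded when the call began, along the tool's axes at that moment; what a row does not reach only later rows make up. Full scale, the value 1, is 0.5 m for a shift and 2 rad for a turn. A row lasts 1/12 s, in which the tool goes at most 41.7 mm and 7.16 degrees, less where a joint would pass 70% of its speed; a pose out of reach is approached as far as the arm can. A call with a number of a shift or a turn outside -1 to 1 is refused whole. A call with a gripper value outside its range is refused whole. The fingers move at their own pace and stop on an object; the grip force is fixed at half the most. Time passes only in rows, so rows that repeat a pose let the fingers close. It gives the time, the measured TCP pose, the force and the opening at its end, in the units of the state.
- arm.read_state(): the state, without advancing time (a new reading comes with each control period).
- vision.camera(name): name is "side" or "top" or "wrist"; returns a dict with "frame" (400x640x3 uint8, red, green, blue), "camera_matrix" (3x3 intrinsics, pixels), "D" ([k1, k2, p1, p2, k3] as OpenCV has them; the pictures are not rectified), "T" (4x4, takes a point from camera to world coordinates); the wrist camera has in their place "hand_eye" (4x4, takes a point from camera to tool coordinates, whose origin is the TCP and whose axes are the tool frame's). Camera axes: x right, y down, z forward; pixel columns grow to the right and rows downward; lengths in m; the calibration is good to about 2 mm. A picture is of the moment at which its call begins: read the wrist's pose just before it. There is no depth.
- order.hand_in(): hands the job in, once; it reports no verdict.
The state is a dict: "time": time; "joint_pos": joint angles; "joint_velocities": joint speeds; "tau": joint torques, N m; "eef_pos": TCP position; "eef_rot": TCP orientation; "contact_force": force on the tool from outside, world axes, zero at the start; "wrist_torque": the same for the moment, N m; "opening": finger opening in m.
Only numpy, scipy, OpenCV 4.12 (cv2) and the standard library are available. Lean on these libraries where they do the work, as an engineer would, in place of code of your own. Each camera call takes 0.05 s, during which the arm holds its last target.

### The job

The board with the finned heat sink on the grey bench mat has passed its test and goes back into the black static-safe case. Slide the case's cover right back to its stop, lower the board gently, flat and fins up, all the way into whichever of the two long bays is free before letting go (no dropping), and slide the cover fully shut again. Leave the twin board in the other bay and the other things on the mat where they are.

Things in the scene. Friction and masses are not known exactly. Their poses are not given: they have to be found in the camera images.
- case: Black plastic case fixed to the bench, 176 (its x) x 144 (its y) x 64 mm high, origin at the centre of its underside. Its cover slides along case +x to open, away from the robot. Side walls 8 mm thick, 64 high; front and rear walls 7 mm thick, 52.5 high, front stop strip to 59. Two bays, centred at x = -54 and +4 mm, y = 0: one holds the twin board, one is free. Behind them a small empty compartment.
- cover (a joint): Slide of the dark grey cover along case +x: 0 = fully shut, front edge against the stop strip; 0.116 m = fully back at its stop, both bays open. May start up to 25 mm ajar; stays where left; friction about 1.5 N. Cover 172 x 133 x 5 mm, top face 58 mm and underside 53 mm above the bench.
- cover_rib (a point): Middle of the top edge of the pinch rib on the cover, 79 mm above the bench; moves with the cover. The rib is 13 mm thick (case x), 70 mm long (case y), 21 mm above the cover. Shut, it lies 60 mm in front (-x) of the case's centre; fully back, 56 mm behind it.
- liner: Thin black rubber liner (under 1 mm, fixed) on the floor of the free bay: origin at the centre of the bay's floor, 6 mm above the bench, axes parallel to the case's. Each bay is 54 (x) x 128 (y) mm; the divider between the bays is 4 mm thick, its top 30 mm above the bench; the one behind the rear bay 42 mm.
- module: Board to put away: green circuit board 46 (its x) x 120 (its y) mm, board top 8 mm above its underside, small parts at both ends to 14 mm; in the middle a finned aluminium heat sink 44 (x) x 40 (y) mm, top at 42 mm. Its outer fins are flat faces square to y, 40 mm apart, good to grip. Loose, 0.12-0.24 kg, origin at the centre of its underside, z up. May lie in the bay either way round.
- mat: Grey bench mat, 300 (its x) x 260 (its y) x 2 mm, fixed; origin at the centre of its underside. Case and mat may change sides of the bench.
- twin: A second board just like the first, already stored in the other bay, to be left there. Origin at the centre of its underside.
- shielded: Another green board of 46 x 120 mm on the mat, with a smooth flat steel screening can, 24 mm high, instead of fins. Not to be moved. Origin at the centre of its underside.
- screwdriver: Screwdriver with a red handle, 190 mm long, 24 mm thick, on the mat; to be left. Origin under its middle.
- marker: White marker pen with a dark cap, 136 mm long, 12 mm thick, on the mat; to be left. Origin under its middle.
Mind the look-alikes: they are no part of the job. What is shaped like the case but blue or white is not meant.

How it is judged (in metres and radians):
On the way, in this order (a step that is already met when the one before it is completed fails the run):
1. the cover is slid right back (value of joint cover above 0.108 m), for 0.1 s.
2. the finned board is lowered into the free bay in the grip, to within 10 mm of its floor (x of module in the frame of liner between -0.01 and 0.01 m and y of module in the frame of liner between -0.01 and 0.01 m and z of module in the frame of liner between -0.004 and 0.01 m and contact force between the fingers and module above 0.5 N), for 0.1 s.
3. the finned board lies flat in the free bay, let go (x of module in the frame of liner between -0.006 and 0.006 m and y of module in the frame of liner between -0.006 and 0.006 m and z of module in the frame of liner between -0.004 and 0.004 m and angle between module's own z axis and vertical below 0.05 rad and contact force between the fingers and module below 0.1 N and linear speed of module below 0.02 m/s), for 0.2 s.
At the end, for the whole second after the job is handed in: The cover is shut to within 3 mm of home and at rest; under it the finned board lies flat (within 0.05 rad, fins up) on the floor of the bay that was free, within 6 mm of the bay's centre along and across and 4 mm in height, at rest; the twin board is still in its bay (x of module in the frame of liner between -0.006 and 0.006 m and y of module in the frame of liner between -0.006 and 0.006 m and z of module in the frame of liner between -0.004 and 0.004 m and angle between module's own z axis and vertical below 0.05 rad and value of joint cover below 0.003 m and velocity of joint cover below 0.005 m/s and linear speed of module below 0.02 m/s and distance of twin from where it was at the start of the episode below 0.015 m); the robot touches nothing.
It fails at once if the finned board is pressed or rammed against the case or its cover (over 40 N) (contact force between module and case above 40 N).
It fails at once if the twin board is shifted out of its place (over 15 mm) (distance of twin from where it was at the start of the episode above 0.015 m).
It fails at once if the shielded board is shifted (over 20 mm) (distance of shielded from where it was at the start of the episode above 0.02 m).
It fails at once if the screwdriver or the marker is shifted (over 30 mm) (distance of any of screwdriver, marker from where it was at the start of the episode above 0.03 m).
It also fails if it takes over 69 s, if anything falls off the work surface, if the arm or the gripper's body presses on something with over 40 N, if the wrist force passes 120 N, or if a joint passes its speed limit or range.

## Working session

There is one attempt and no reset: what is moved stays moved. The work goes in short steps, Python scripts to look and compute and a tool call to move; the robot and the scene stay as the last step left them, time stands still between calls to the robot, and variables do not carry over. Pictures are saved under pics/ and viewed, and the job is handed in when it is done.

Besides the shell and the picture viewer there is one more tool, called after "Call:" in YAML: its name, and indented under it one key for each argument. play_rows: Moves the arm, as the interface text tells. Its arguments: {"type":"object","properties":{"plan":{"type":"array"}},"required":["plan"]}

```bash
ls; mkdir -p pics
python3 - <<'E'
from station import arm, vision, order
import cv2
s=arm.read_state(); print(s)
for n in ["side","top","wrist"]:
    c=vision.camera(n); cv2.imwrite(f"pics/{n}0.png",c["frame"][:,:,::-1])
    print(n,c["camera_matrix"],c["D"],c.get("T",c.get("hand_eye")))
E
```

```text
pics
{'time': 0.0, 'joint_pos': array([-7.15628891e+01,  1.58480017e+01,  8.62928609e+01, -1.53830097e-03,
        7.79610372e+01, -6.93294013e+00]), 'joint_velocities': array([ 0.02863721,  0.00753422,  0.0077957 , -0.05227434, -0.05619011,
       -0.081691  ]), 'tau': array([ 5.26883705e-04, -4.04588664e+01, -2.37228817e+01,  7.02714454e-02,
        3.44114390e-02, -1.37580168e-04]), 'eef_pos': array([ 0.2461763 , -0.51903118,  0.20461736]), 'eef_rot': array([173.9126018 ,  89.89808905, 109.28297506]), 'contact_force': array([0.04823365, 0.25562763, 0.21997018]), 'wrist_torque': array([-0.00507361,  0.00413291,  0.00736245]), 'opening': 0.09423200441174183}
side [[423.07386842   0.         323.01891784]
 [  0.         423.07386842 196.50056067]
 [  0.           0.           1.        ]] [-0.11347007  0.          0.          0.          0.        ] [[-7.02136345e-01 -4.55009442e-01  5.47696048e-01 -1.45529344e-01]
 [-7.12042472e-01  4.48391029e-01 -5.40315651e-01  6.73214340e-01]
 [ 2.66727774e-04 -7.69358104e-01 -6.38817686e-01  7.97439981e-01]
 [ 0.00000000e+00  0.00000000e+00  0.
[... 256 characters left out ...]
1  4.14787325e-02  3.92979791e-01]
 [-9.99943088e-01 -1.06683194e-02  8.37229552e-05  7.92780478e-02]
 [ 3.58862228e-04 -4.14772646e-02 -9.99139384e-01  1.14456755e+00]
 [ 0.00000000e+00  0.00000000e+00  0.00000000e+00  1.00000000e+00]]
wrist [[310.5551529    0.         320.07556499]
 [  0.         310.5551529  201.37753965]
 [  0.           0.           1.        ]] [-0.01951125  0.          0.          0.          0.        ] [[-1.31196698e-04 -2.40431420e-01  9.70666119e-01 -1.78979298e-01]
 [-3.62695318e-04 -9.70666052e-01 -2.40431452e-01  7.04765172e-02]
 [ 9.99999926e-01 -3.83599869e-04  4.01448307e-05 -1.45917650e-04]
 [ 0.00000000e+00  0.00000000e+00  0.00000000e+00  1.00000000e+00]]
```

View pics/top0.png

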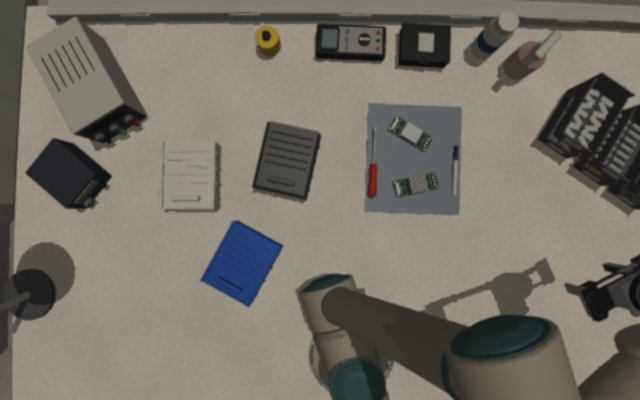

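View pics/side0.png

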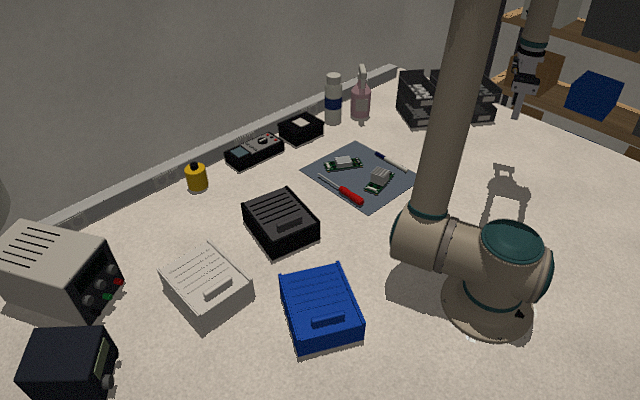

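View pics/wrist0.png

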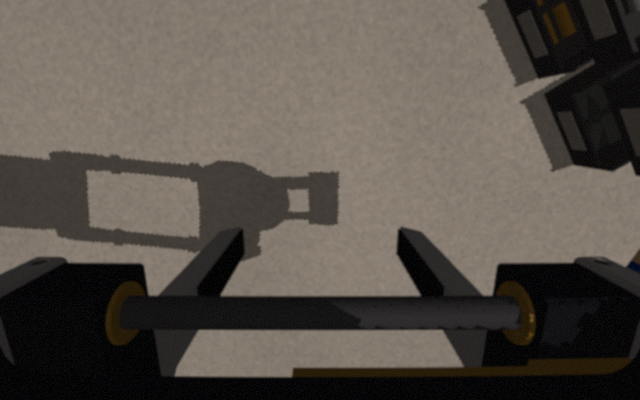

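Top view. The black case is at (287,160); its look-alikes are the white one at (190,176), the blue one at (242,263) and a dark box at (425,45). The mat holds the finned board at (416,185), the shielded board at (410,134), the screwdriver at (373,170) and the marker at (456,170). Next I'll crop in close.

Run:
```python
import cv2
im=cv2.imread("pics/top0.png")
cv2.imwrite("pics/c1.png",cv2.resize(im[100:220,235:335],None,fx=5,fy=5,interpolation=cv2.INTER_CUBIC))
cv2.imwrite("pics/c2.png",cv2.resize(im[95:220,355:475],None,fx=4.8,fy=4.8,interpolation=cv2.INTER_CUBIC))
```

```text
(no output)
```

View pics/c1.png

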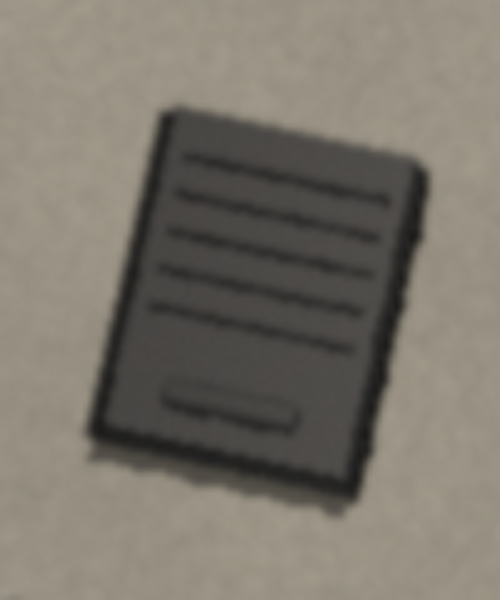

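View pics/c2.png

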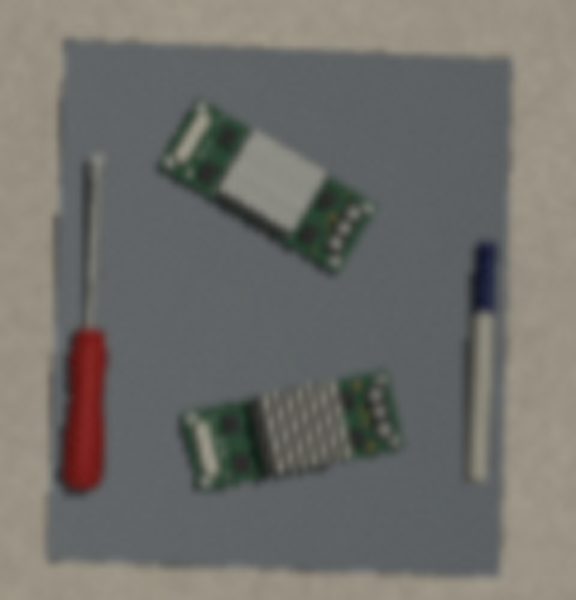

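```bash
cat > h.py <<'E'
import numpy as np, cv2
from station import arm, vision, order
from scipy.spatial.transform import Rotation as R
def Rw(s): return R.from_euler('xyz',s["eef_rot"],degrees=True).as_matrix()
def camT(n,c,s=None):
    if n!="wrist": return c["T"]
    T=np.eye(4);T[:3,:3]=Rw(s);T[:3,3]=s["eef_pos"];return T@c["hand_eye"]
def unproj(K,D,T,px,z):
    p=cv2.undistortPoints(np.array(px,float).reshape(-1,1,2),K,D).reshape(-1,2)
    d=np.c_[p,np.ones(len(p))]@T[:3,:3].T; o=T[:3,3]
    z=np.broadcast_to(z,(len(p),))
    return o+d*((z-o[2])/d[:,2])[:,None]
def proj(K,D,T,P):
    Ti=np.linalg.inv(T)
    return cv2.projectPoints(np.array(P,float),cv2.Rodrigues(Ti[:3,:3])[0],Ti[:3,3],K,D)[0].reshape(-1,2)
E
python3 - <<'E'
from h import *
c=vision.camera("top");K,D,T=c["camera_matrix"],c["D"],c["T"]
cs=np.array([(165,108),(425,165),(355,498),(92,435)])/5+[235,100]
P=unproj(K,D,T,cs,.064);print(P.round(4),[np.linalg.norm(P[i]-P[i-1]).round(4) for i in range(4)],P.mean(0))
for i in range(4):
  v=P[i]-P[i-1];print(np.degrees(np.arctan2(v[1],v[0])))
r=np.array([(165,388),(298,410)])/5+[235,100]
Q=unproj(K,D,T,r,.079);print("rib",Q,Q.mean(0),np.linalg.norm(Q[0]-Q[1]))
b=np.array([(180,412),(388,370),(403,447),(197,490)])/4.8+[355,95]
P=unproj(K,D,T,b,.010);print(P.round(4),[np.linalg.norm(P[i]-P[i-1]).round(4) for i in range(4)],P.mean(0))
for i in range(4):
  v=P[i]-P[i-1];print(np.degrees(np.arctan2(v[1],v[0])))
b=np.array([(255,392),(338,378),(352,460),(275,475)])/4.8+[355,95]
P=unproj(K,D,T,b,.044);print(P.round(4),[np.linalg.norm(P[i]-P[i-1]).round(4) for i in range(4)],P.mean(0))
s=arm.read_state();print(Rw(s).round(3),s["time"])
E
```

```text
[[0.6196 0.2262 0.064 ]
 [0.591  0.0906 0.064 ]
 [0.4178 0.1247 0.064 ]
 [0.4489 0.261  0.064 ]] [np.float64(0.1742), np.float64(0.1386), np.float64(0.1765), np.float64(0.1397)] [0.51931567 0.1756208  0.064     ]
-11.517752938592578
-101.9190687262805
168.85011798711952
77.16166300623053
rib [[0.47246199 0.22159458 0.079     ]
 [0.4619438  0.15366074 0.079     ]] [0.4672029  0.18762766 0.079     ] 0.06874328883529064
[[ 0.4724 -0.1069  0.01  ]
 [ 0.4977 -0.2252  0.01  ]
 [ 0.454  -0.2337  0.01  ]
 [ 0.4285 -0.1166  0.01  ]] [np.float64(0.0451), np.float64(0.121), np.float64(0.0444), np.float64(0.1198)] [ 0.46314866 -0.17059076  0.01      ]
12.540781369873217
-77.97468123153955
-168.96869052441326
102.32320555420604
[[ 0.4815 -0.1425  0.044 ]
 [ 0.4898 -0.1884  0.044 ]
 [ 0.4448 -0.1961  0.044 ]
 [ 0.4361 -0.1536  0.044 ]] [np.float64(0.0468), np.float64(0.0466), np.float64(0.0457), np.float64(0.0433)] [ 0.46302989 -0.17015591  0.044     ]
[[-0.     0.904  0.428]
 [ 0.001  0.428 -0.904]
 [-1.     0.    -0.001]] 0.2
```

The finned board reads 45x120 mm and the case about 175x139 mm, so both match the description. The choice is the black case and the ribbed-fin board, and the crops confirm it. Moving over the board for a close look.

Call:
play_rows:
  plan: [1,-0.09,0.69,-0.445,0.113,1,-0.09,0.69,-0.445,0.113,1,-0.09,0.69,-0.445,0.113,1,-0.09,0.69,-0.445,0.113,1,-0.09,0.69,-0.445,0.113,1,-0.09,0.69,-0.445,0.113,1,-0.09,0.69,-0.445,0.113,1,-0.09,0.69,-0.445,0.113,1,-0.09,0.69,-0.445,0.113,1,-0.09,0.69,-0.445,0.113]

```text
time: 1.03
eef_pos: [0.4635, -0.1684, 0.2508]
eef_rot: [83.7, 90.0, 6.1]
contact_force: [0.2, -1.0, 0.2]
opening: 0.0937
```

Call:
play_rows:
  plan: [1,0,0,0,0,1,0,0,0,0,1,0,0,0,0]

```text
time: 1.28
eef_pos: [0.4623, -0.1709, 0.2502]
eef_rot: [-67.2, 89.9, -144.7]
contact_force: [0.1, -0.2, 0.0]
opening: 0.0941
```

```bash
cat > shot.py <<'E'
import sys
from h import *
import pickle
n=sys.argv[1]
s=arm.read_state();c=vision.camera("wrist")
cv2.imwrite(f"pics/{n}.png",c["frame"][:,:,::-1])
pickle.dump((s,c),open(f"{n}.pkl","wb"))
print(s["time"],s["eef_pos"].round(4),s["eef_rot"].round(2),s["contact_force"].round(1),round(s["opening"],4),s["joint_pos"].round(0))
print(Rw(s).round(3))
E
python3 shot.py w1
```

```text
1.2833 [ 0.4623 -0.1709  0.2502] [ -67.18   89.93 -144.71] [ 0.1 -0.2  0. ] 0.0941 [-28.   7.  91.  -0.  82.  49.]
[[-0.001  0.976  0.216]
 [-0.001  0.216 -0.976]
 [-1.    -0.001  0.   ]]
```

View pics/w1.png

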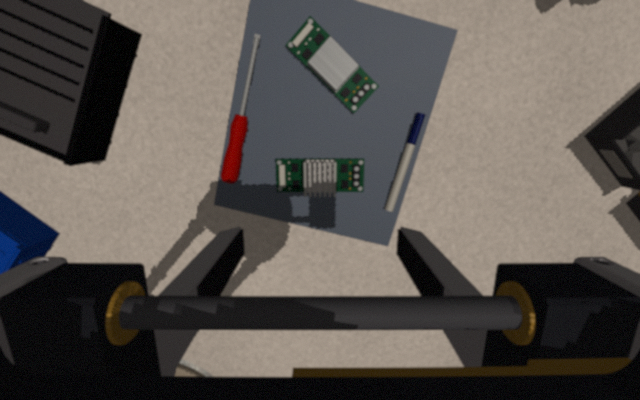

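The wrist view shows the finned board level at (320,175), the shielded board at (332,64), and the case at the left. I'll overlay my estimate on this.

```bash
cat > ov.py <<'E'
from h import *
import pickle
def box(x0,x1,y0,y1,z): return [(x0,y0,z),(x1,y0,z),(x1,y1,z),(x0,y1,z)]
def tr(P,x,y,a,z=0):
    a=np.radians(a);M=np.array([[np.cos(a),-np.sin(a),0],[np.sin(a),np.cos(a),0],[0,0,1]])
    return np.array(P)@M.T+[x,y,z]
def overlay(n,out,polys,crop,f):
    s,c=pickle.load(open(f"{n}.pkl","rb"))
    T=camT("wrist",c,s); im=c["frame"][:,:,::-1].copy()
    x0,x1,y0,y1=crop
    im=cv2.resize(im[y0:y1,x0:x1],None,fx=f,fy=f,interpolation=cv2.INTER_CUBIC)
    for P,col in polys:
        p=proj(c["camera_matrix"],c["D"],T,P); p=((p-[x0,y0]+.5)*f-.5)
        cv2.polylines(im,[p.round().astype(int)],True,col,1)
    cv2.imwrite(f"pics/{out}.png",im)
E
python3 - <<'E'
from ov import *
a=(.4631,-.1705,12.3,.002)
overlay("w1","o1",[(tr(box(-.023,.023,-.06,.06,.008),*a),(0,0,255)),(tr(box(-.022,.022,-.02,.02,.042),*a),(0,255,255))],(260,380,140,220),6)
E
```

```text
(no output)
```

View pics/o1.png

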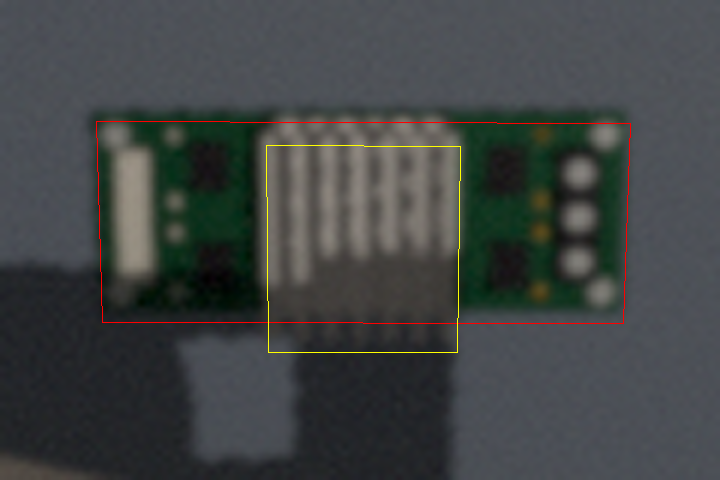

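Call:
play_rows:
  plan: [1,0.1,0.165,-0.7,-0.574,1,0.1,0.165,-0.7,-0.574,1,0.1,0.165,-0.7,-0.574,1,0.1,0.165,-0.7,-0.574,1,0.1,0.165,-0.7,-0.574,1,0.1,0.165,-0.7,-0.574,1,0.1,0.165,-0.7,-0.574,1,0.1,0.165,-0.7,-0.574,1,0.1,0.165,-0.7,-0.574,1,0.1,0.165,-0.7,-0.574]

```text
time: 2.17
eef_pos: [0.4677, 0.1918, 0.1992]
eef_rot: [144.9, 89.8, 133.4]
contact_force: [-0.2, 0.1, -0.4]
opening: 0.094
```

Call:
play_rows:
  plan: [1,0,0,0,0,1,0,0,0,0,1,0,0,0,0]

```text
time: 2.42
eef_pos: [0.4685, 0.1868, 0.2005]
eef_rot: [-67.6, 90.0, -79.7]
contact_force: [0.0, -0.4, -0.5]
opening: 0.0939
```

```bash
python3 shot.py w2
python3 - <<'E'
from ov import *
a=(.519,.1755,-11.7)
overlay("w2","o2",[(tr(box(-.088,.088,-.072,.072,.064),*a),(0,0,255)),(tr(box(-.0605,-.0475,-.035,.035,.079),*a),(0,255,255)),(tr(box(-.088,.088,-.072,.072,0),*a),(0,255,0))],(0,640,0,400),1.25)
E
```

```text
2.4167 [0.4685 0.1868 0.2005] [-67.64  89.95 -79.66] [ 0.  -0.4 -0.5] 0.0939 [14. 10. 95. -0. 75. 26.]
[[ 0.     0.208  0.978]
 [-0.001  0.978 -0.208]
 [-1.    -0.001  0.   ]]
```

View pics/o2.png

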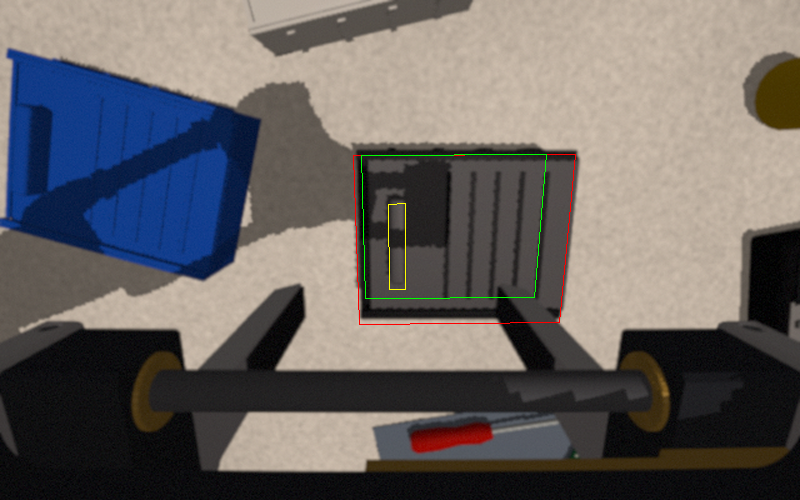

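Run:
```python
from ov import *
a=(.519,.1785,-11.7)
overlay("w2","o3",[(tr(box(-.088,.088,-.072,.072,.064),*a),(0,0,255)),(tr(box(-.0605,-.0475,-.035,.035,.079),*a),(0,255,255)),(tr(box(-.0605,-.0475,-.035,.035,.058),*a),(0,255,0))],(275,475,110,265),4)
```

```text
(no output)
```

View pics/o3.png

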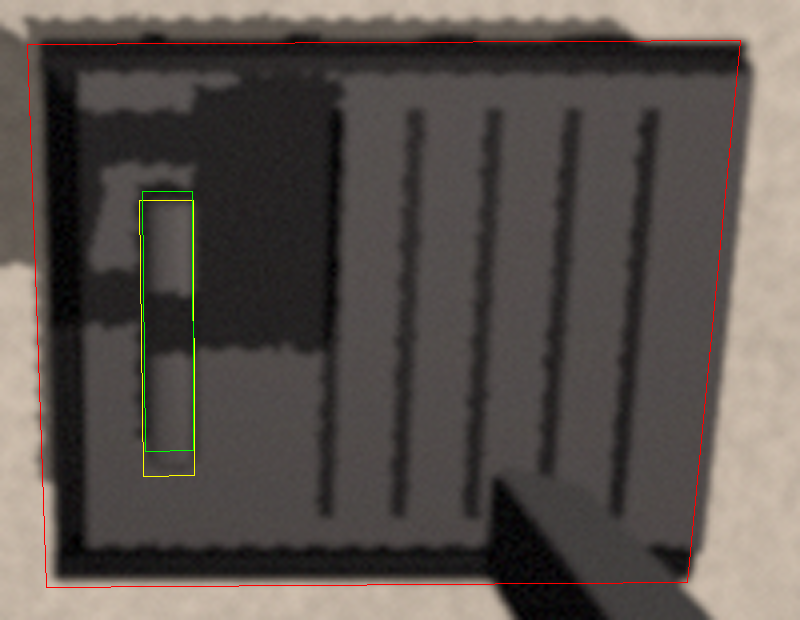

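Call:
play_rows:
  plan: [0.5,0.08,0.005,-0.006,0,0.5,0.16,0.005,-0.006,0,0.5,0.22,0.005,-0.006,0,0.5,0.25,0.005,-0.006,0,0.5,0.268,0.005,-0.006,0,0.5,0.268,0.005,-0.006,0,0.5,0.268,0.005,-0.006,0]

```text
time: 3.05
eef_pos: [0.4664, 0.1912, 0.067]
eef_rot: [13.9, 89.9, 2.0]
contact_force: [-0.8, -0.2, -0.0]
opening: 0.0508
```

Call:
play_rows:
  plan: [0,0,0,0,0,0,0,0,0,0,0,0,0,0,0,0,0,0,0,0,0,0,0,0,0,0,0,0,0,0]

```text
time: 3.55
eef_pos: [0.4661, 0.192, 0.0669]
eef_rot: [12.8, 89.9, 1.0]
contact_force: [0.6, -0.6, 2.3]
opening: 0.0126
```

```bash
python3 shot.py w3
```

```text
3.55 [0.4661 0.192  0.0669] [12.82 89.92  1.03] [ 0.6 -0.6  2.3] 0.0126 [ 14.  17. 107.  -0.  56.  26.]
[[ 0.001  0.204  0.979]
 [ 0.     0.979 -0.204]
 [-1.     0.     0.001]]
```

View pics/w3.png

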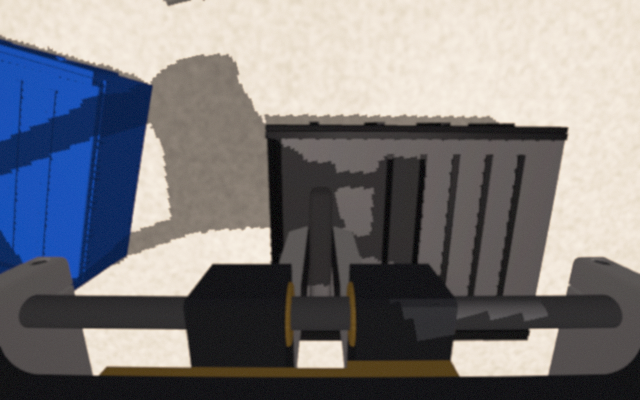

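The rib is pinched at 12.6 mm. Pulling it open.

Call:
play_rows:
  plan: [0,0,0,0.03,0,0,0,0,0.06,0,0,0,0,0.09,0,0,0,0,0.12,0,0,0,0,0.15,0,0,0,0,0.18,0,0,0,0,0.2,0,0,0,0,0.21,0,0,0,0,0.215,0,0,0,0,0.215,0]

```text
time: 4.43
eef_pos: [0.5718, 0.1695, 0.0669]
eef_rot: [-17.1, 89.9, -29.0]
contact_force: [0.8, -1.6, 3.9]
opening: 0.0122
```

Call:
play_rows:
  plan: [0,0,0,0.004,0,0,0,0,0.006,0,0,0,0,0.008,0,0,0,0,0.008,0]

```text
time: 4.77
eef_pos: [0.5744, 0.1689, 0.0669]
eef_rot: [-111.4, 90.0, -123.2]
contact_force: [-0.8, -0.8, 5.9]
opening: 0.0128
```

Call:
play_rows:
  plan: [0,0,0,0.003,0,0,0,0,0.005,0,0,0,0,0.005,0]

```text
time: 5.02
eef_pos: [0.5756, 0.1687, 0.0669]
eef_rot: [-166.2, 89.8, -178.0]
contact_force: [-4.0, -0.9, 6.3]
opening: 0.0128
```

Call:
play_rows:
  plan: [0,0,0,0.003,0,0,0,0,0.005,0,0,0,0,0.005,0]

```text
time: 5.27
eef_pos: [0.5756, 0.1686, 0.0669]
eef_rot: [-172.6, 89.6, 175.6]
contact_force: [-7.8, 0.7, 9.6]
opening: 0.0128
```

At the stop: the force rose to 7.8 N and the rib had travelled 112 mm, so the cover started about 4 mm ajar. That puts the case centre along its own x in tool coordinates. Releasing and lifting to look.

Call:
play_rows:
  plan: [0,0,0,-0.006,0,0.4,0,0,-0.006,0,0.4,0,0,-0.006,0,0.4,0,0,-0.006,0,0.4,-0.06,0,-0.006,0,0.4,-0.14,0,-0.05,0,0.4,-0.22,0,-0.1,0,0.4,-0.26,0,-0.12,0,0.4,-0.26,0,-0.12,0,0.4,-0.26,0,-0.12,0]

```text
time: 6.1
eef_pos: [0.5216, 0.1808, 0.1981]
eef_rot: [23.0, 89.8, 11.2]
contact_force: [0.7, 0.8, -0.3]
opening: 0.0376
```

Call:
play_rows:
  plan: [0.4,0,0,0,0,0.4,0,0,0,0]

```text
time: 6.27
eef_pos: [0.5205, 0.18, 0.1945]
eef_rot: [-152.5, 89.8, -164.3]
contact_force: [0.5, 0.8, -0.0]
opening: 0.0377
```

```bash
python3 shot.py w4
python3 - <<'E'
from ov import *
a=(.5208,.1795,-11.8)
def bay(x): return [(tr(box(x-.027,x+.027,-.064,.064,.006),*a),(0,255,255))]
overlay("w4","o4",[(tr(box(-.088,.088,-.072,.072,.064),*a),(0,0,255)),(tr(box(.0495,.0625,-.035,.035,.079),*a),(0,255,0))]+bay(-.054)+bay(.004),(260,480,80,280),3.6)
E
```

```text
6.2667 [0.5205 0.18   0.1945] [-152.47   89.82 -164.29] [ 0.5  0.8 -0. ] 0.0377 [12. 14. 90. -0. 76. 24.]
[[-0.003  0.205  0.979]
 [-0.001  0.979 -0.205]
 [-1.    -0.001 -0.003]]
```

View pics/w4.png

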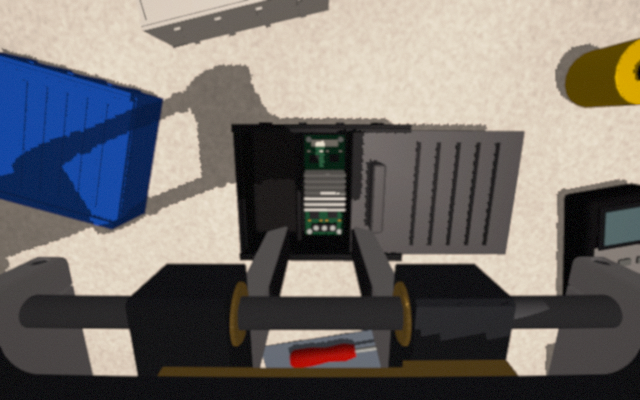

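View pics/o4.png

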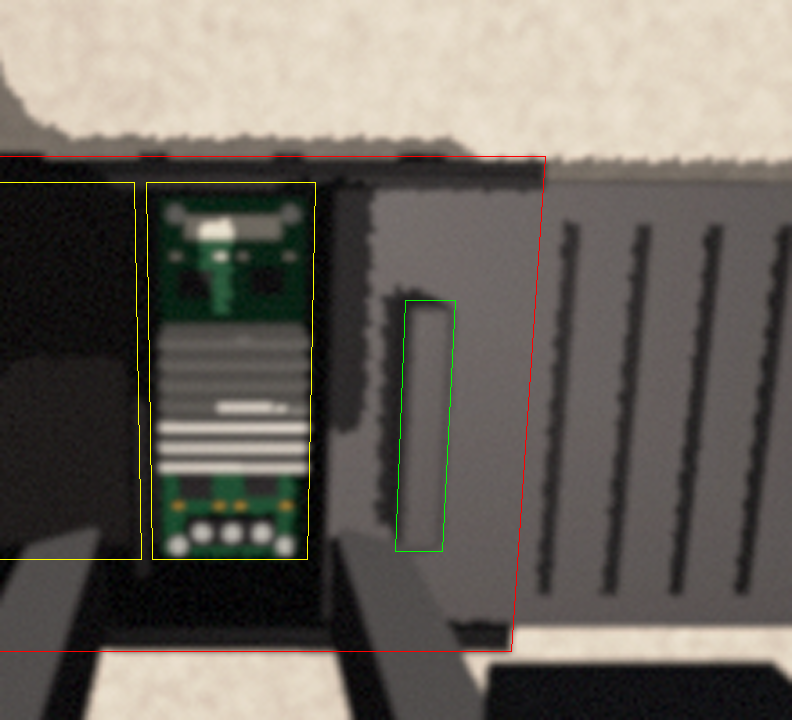

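The front bay (x=-54) is free, the twin sits in the rear bay at (325,185), and the model fits to about 1 mm. Back to the finned board.

Call:
play_rows:
  plan: [0.75,0.0,-0.71,0.032,0.575,0.75,0.0,-0.71,0.032,0.575,0.75,0.0,-0.71,0.032,0.575,0.75,0.0,-0.71,0.032,0.575,0.75,0.1,-0.71,0.032,0.575,0.75,0.14,-0.71,0.032,0.575,0.75,0.14,-0.71,0.032,0.575,0.75,0.14,-0.71,0.032,0.575,0.75,0.14,-0.71,0.032,0.575,0.75,0.14,-0.71,0.032,0.575]

```text
time: 7.15
eef_pos: [0.4614, -0.1754, 0.1225]
eef_rot: [-102.1, 89.6, 179.6]
contact_force: [0.3, 0.3, -0.1]
opening: 0.071
```

Call:
play_rows:
  plan: [0.75,0,0,0,0,0.75,0,0,0,0,0.75,0,0,0,0]

```text
time: 7.4
eef_pos: [0.4641, -0.1699, 0.126]
eef_rot: [-145.3, 89.9, 137.0]
contact_force: [-0.0, -0.3, -0.1]
opening: 0.0704
```

```bash
python3 shot.py w5
python3 - <<'E'
from ov import *
a=(.4640,-.1705,12.3,.002)
overlay("w5","o5",[(tr(box(-.023,.023,-.06,.06,.008),*a),(0,0,255)),(tr(box(-.022,.022,-.02,.02,.042),*a),(0,255,255))],(230,410,130,270),4.4)
E
```

```text
7.4 [ 0.4641 -0.1699  0.126 ] [-145.34   89.94  137.04] [-0.  -0.3 -0.1] 0.0704 [-28.  12. 103.   0.  65.  49.]
[[-0.001  0.977  0.214]
 [ 0.001  0.214 -0.977]
 [-1.    -0.001 -0.001]]
```

View pics/o5.png

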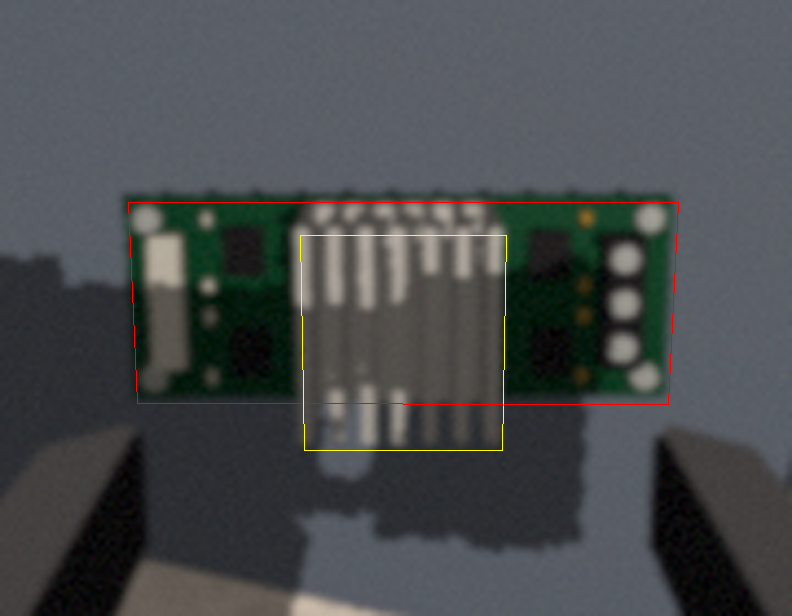

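Call:
play_rows:
  plan: [0.75,0.06,0,0,0,0.75,0.12,0,-0.001,0,0.75,0.17,0,-0.001,0,0.75,0.2,0,-0.001,0,0.75,0.212,0,-0.001,0,0.75,0.212,0,-0.001,0,0.75,0.212,0,-0.001,0]

```text
time: 8.03
eef_pos: [0.4647, -0.1697, 0.0211]
eef_rot: [48.5, 89.9, -29.1]
contact_force: [0.9, -0.9, 0.4]
opening: 0.0703
```

Call:
play_rows:
  plan: [0,0,0,0,0,0,0,0,0,0,0,0,0,0,0,0,0,0,0,0,0,0,0,0,0,0,0,0,0,0]

```text
time: 8.53
eef_pos: [0.4641, -0.1701, 0.0209]
eef_rot: [51.6, 90.0, -26.1]
contact_force: [-1.3, -0.1, 3.6]
opening: 0.0394
```

```bash
python3 shot.py w6
```

```text
8.5333 [ 0.4641 -0.1701  0.0209] [ 51.6   89.95 -26.1 ] [-1.3 -0.1  3.6] 0.0394 [-28.  19. 111.   0.  49.  49.]
[[ 0.001  0.977  0.213]
 [-0.     0.213 -0.977]
 [-1.     0.001  0.   ]]
```

View pics/w6.png

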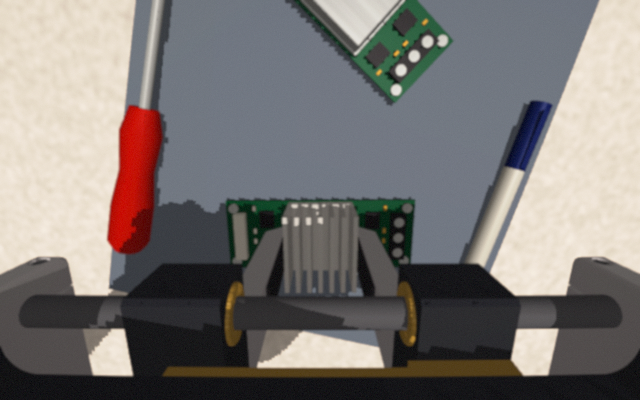

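Gripped at 39.4 mm on the fins. Lifting straight up first.

Call:
play_rows:
  plan: [0,-0.03,0,0,0,0,-0.08,0,0,0,0,-0.15,0,0,0,0,-0.22,0,0,0,0,-0.27,0,0,0,0,-0.29,0,0,0,0,-0.29,0,0,0,0,-0.29,0,0,0]

```text
time: 9.25
eef_pos: [0.4631, -0.1696, 0.1644]
eef_rot: [-126.5, 89.9, 155.8]
contact_force: [0.1, -0.6, -1.9]
opening: 0.0399
```

Call:
play_rows:
  plan: [0,0,0.01,-0.04,0,0,0,0.025,-0.1,0.03,0,0,0.041,-0.18,0.06,0,0,0.06,-0.26,0.09,0,0,0.08,-0.34,0.12,0,0,0.1,-0.42,0.15,0,0,0.12,-0.5,0.18,0,0,0.14,-0.58,0.21,0,0,0.15,-0.66,0.21,0,0,0.161,-0.7,0.21]

```text
time: 10.08
eef_pos: [0.4649, 0.1929, 0.1624]
eef_rot: [-85.6, 89.6, 172.8]
contact_force: [0.6, -0.2, -1.9]
opening: 0.0398
```

Call:
play_rows:
  plan: [0,0,0,0,0,0,0,0,0,0,0,0,0,0,0]

```text
time: 10.33
eef_pos: [0.4667, 0.1882, 0.1635]
eef_rot: [-50.2, 89.8, -151.9]
contact_force: [-0.2, 0.4, -1.5]
opening: 0.04
```

```bash
python3 shot.py w7
python3 - <<'E'
from ov import *
s,c=pickle.load(open("w6.pkl","rb"))
p=unproj(c["camera_matrix"],c["D"],camT("wrist",c,s),[(320,199),(228,200),(413,199)],.010)
print(((p-s["eef_pos"])@Rw(s)).round(4))
E
```

```text
10.3333 [0.4667 0.1882 0.1635] [ -50.16   89.75 -151.9 ] [-0.2  0.4 -1.5] 0.04 [ 14.  11.  98.  -0.  70. 116.]
[[-0.004  0.979 -0.203]
 [-0.002 -0.204 -0.979]
 [-1.    -0.003  0.003]]
[[ 0.0109  0.0249 -0.0004]
 [ 0.0109  0.0243 -0.0584]
 [ 0.011   0.0249  0.0582]]
```

View pics/w7.png

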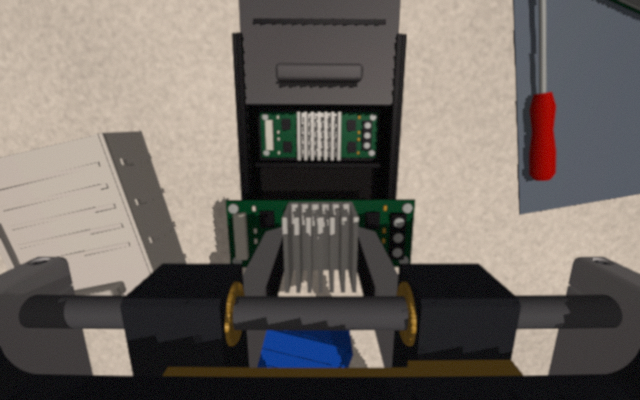

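Run:
```python
from ov import *
a=(.5208,.1785,-11.8)
def bay(x,z=.006): return [(tr(box(x-.027,x+.027,-.064,.064,z),*a),(0,255,255))]
ps=[(tr(box(-.088,.088,-.072,.072,.064),*a),(0,0,255)),(tr(box(-.088,.088,-.064,.064,.064),*a),(0,0,255)),(tr(box(.0495,.0625,-.035,.035,.079),*a),(0,255,0))]+bay(.004)+bay(-.054)
ps+=[(tr(box(.004-.022,.004+.022,-.02,.02,.048),*a),(255,255,0)),(tr(box(.004-.023,.004+.023,-.06,.06,.014),*a),(255,255,0))]
overlay("w7","o7",ps,(210,430,20,220),3.6)
```

```text
(no output)
```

View pics/o7.png

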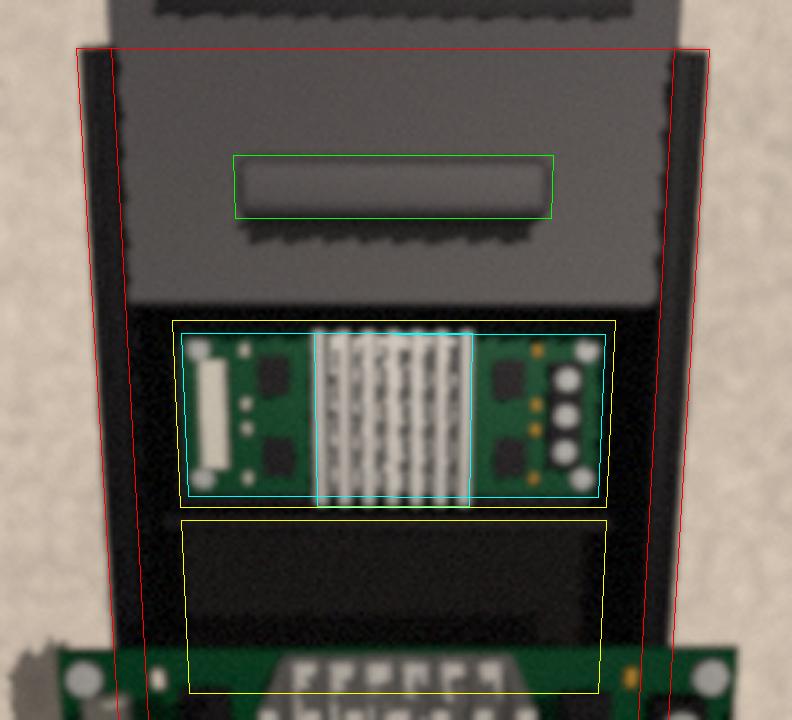

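The overlay fits within about 1 mm (twin, rib and side walls), and the board sits +1.5 mm along tool y in the grip. Lowering part way, then checking.

Call:
play_rows:
  plan: [0,0.04,0,-0.002,0,0,0.08,0,-0.002,0,0,0.12,0,-0.002,0,0,0.15,0,-0.002,0,0,0.17,0,-0.002,0,0,0.18,0,-0.002,0,0,0.18,0,-0.002,0,0,0.18,0,-0.002,0]

```text
time: 11.05
eef_pos: [0.4686, 0.1897, 0.0758]
eef_rot: [99.7, 90.0, -2.1]
contact_force: [1.3, 0.4, -2.8]
opening: 0.0399
```

```bash
python3 shot.py w8
```

```text
11.05 [0.4686 0.1897 0.0758] [99.67 89.97 -2.14] [ 1.3  0.4 -2.8] 0.0399 [ 14.  16. 106.  -0.  58. 116.]
[[ 0.001  0.979 -0.205]
 [-0.    -0.205 -0.979]
 [-1.     0.001 -0.   ]]
```

View pics/w8.png

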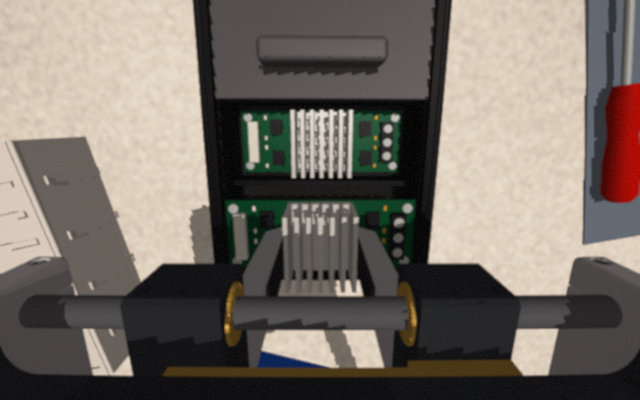

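Run:
```python
from ov import *
s=pickle.load(open("w8.pkl","rb"))[0]; print(s["eef_pos"])
a=(.5208,.178,-11.8)
ps=[(tr(box(-.088,.088,-.072,.072,.064),*a),(0,0,255)),(tr(box(-.088,.088,-.064,.064,.064),*a),(0,0,255)),(tr(box(.0495,.0625,-.035,.035,.079),*a),(0,255,0)),
(tr(box(-.027,-.023,-.064,.064,.030),*a),(0,255,255)),(tr(box(-.023,.031,-.064,.064,.006),*a),(0,255,255)),
(tr(box(.004-.023,.004+.023,-.06,.06,.014),*a),(255,255,0))]
# board in tool
B=np.array([(.0109,y,z) for y,z in [(.0246,-.06),(.0246,.06),(-.0214,.06),(-.0214,-.06)]])
ps.append((B@Rw(s).T+s["eef_pos"],(255,0,255)))
overlay("w8","o8",ps,(190,450,20,270),3)
ca=np.radians(-11.8);d=B.mean(0)@Rw(s).T+s["eef_pos"]-[a[0],a[1],0]
print("board in case",d[0]*np.cos(ca)+d[1]*np.sin(ca),-d[0]*np.sin(ca)+d[1]*np.cos(ca),d[2])
```

```text
[0.46864598 0.18970785 0.07577918]
board in case -0.051839562047253186 0.0007960134396450304 0.06488013786368843
```

View pics/o8.png

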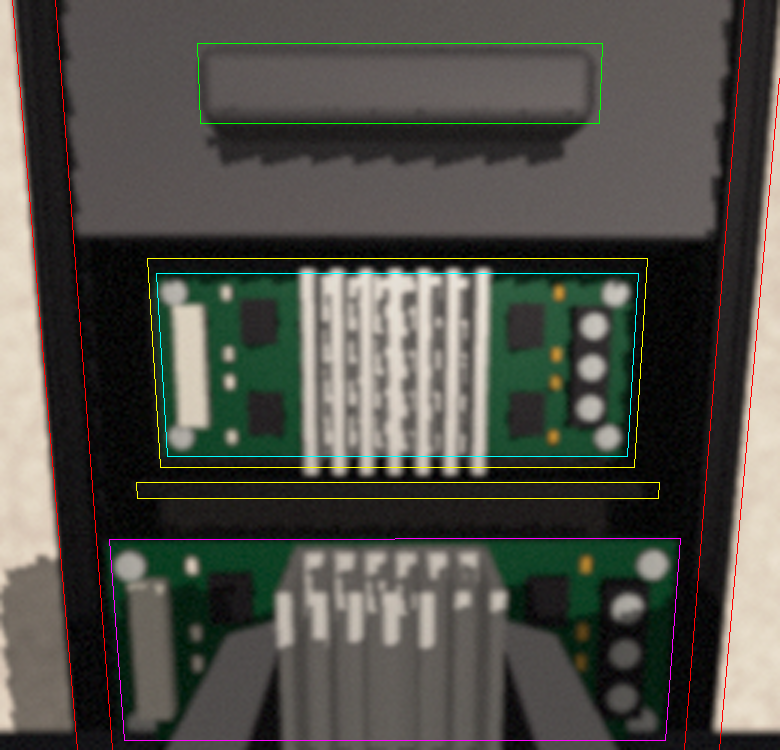

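Call:
play_rows:
  plan: [0,0,-0.0045,0.001,0,0,0,-0.0045,0.001,0,0,0,-0.0045,0.001,0,0,0,-0.0045,0.001,0]

```text
time: 11.43
eef_pos: [0.466, 0.1903, 0.0759]
eef_rot: [109.7, 89.9, 8.0]
contact_force: [-0.5, 0.3, -1.9]
opening: 0.0398
```

```bash
cat > chk.py <<'E'
from ov import *
s=arm.read_state();a=(.5208,.178,-11.8)
ca=np.radians(-11.8);d=np.array([.019,.0016,0])@Rw(s).T+s["eef_pos"]-[a[0],a[1],0]
print("board in case",(d[0]*np.cos(ca)+d[1]*np.sin(ca)).round(4),(-d[0]*np.sin(ca)+d[1]*np.cos(ca)).round(4),"under",d[2].round(4),s["eef_pos"].round(4),s["contact_force"].round(1))
E
python3 chk.py
```

```text
board in case -0.0545 0.0008 under 0.0569 [0.466  0.1903 0.0759] [-0.5  0.3 -1.9]
```

Call:
play_rows:
  plan: [0,0.02,0,0.0012,0,0,0.035,0,0.0012,0,0,0.05,0,0.0012,0,0,0.06,0,0.0012,0,0,0.07,0,0.0012,0,0,0.078,0,0.0012,0,0,0.083,0,0.0012,0,0,0.083,0,0.0012,0]

```text
time: 12.1
eef_pos: [0.4654, 0.1894, 0.0333]
eef_rot: [-59.3, 89.9, -161.0]
contact_force: [-0.2, 0.2, -2.0]
opening: 0.0395
```

```bash
python3 chk.py
```

```text
board in case -0.055 -0.0001 under 0.0143 [0.4654 0.1894 0.0333] [-0.2  0.2 -2. ]
```

No contact force and centred. Creeping down the last 8 mm.

Call:
play_rows:
  plan: [0,0.003,0.001,0,0,0,0.006,0.001,0,0,0,0.009,0.001,0,0,0,0.011,0.001,0,0,0,0.011,0.001,0,0,0,0.011,0.001,0,0]

```text
time: 12.6
eef_pos: [0.4662, 0.1894, 0.0285]
eef_rot: [64.4, 90.0, -37.4]
contact_force: [-0.1, -0.1, -1.9]
opening: 0.0398
```

Call:
play_rows:
  plan: [0,0.001,0,0,0,0,0.002,0,0,0,0,0.003,0,0,0,0,0.003,0,0,0]

```text
time: 12.93
eef_pos: [0.4661, 0.1894, 0.0269]
eef_rot: [-34.5, 90.0, -136.3]
contact_force: [-0.6, -0.7, -1.7]
opening: 0.0395
```

```bash
python3 chk.py
```

```text
board in case -0.0542 -0.0 under 0.0079 [0.4661 0.1894 0.0269] [-0.6 -0.7 -1.7]
```

Call:
play_rows:
  plan: [0,0.001,0,0,0,0,0.002,0,0,0,0,0.002,0,0,0]

```text
time: 13.18
eef_pos: [0.4661, 0.1894, 0.0258]
eef_rot: [-39.8, 90.0, -141.6]
contact_force: [-0.8, -0.0, -2.0]
opening: 0.0398
```

Call:
play_rows:
  plan: [0,0.001,0,0,0,0,0.0015,0,0,0,0,0.0015,0,0,0]

```text
time: 13.43
eef_pos: [0.4662, 0.1894, 0.0251]
eef_rot: [-13.2, 90.0, -114.9]
contact_force: [0.2, -0.4, -2.8]
opening: 0.0399
```

Call:
play_rows:
  plan: [0,0.001,0,0,0,0,0.0015,0,0,0,0,0.0015,0,0,0]

```text
time: 13.68
eef_pos: [0.4662, 0.1894, 0.0249]
eef_rot: [87.3, 90.0, -14.5]
contact_force: [-2.1, 0.6, 3.8]
opening: 0.0401
```

Call:
play_rows:
  plan: [0,0.001,0,0,0,0,0.0015,0,0,0,0,0.0015,0,0,0]

```text
time: 13.93
eef_pos: [0.4662, 0.1894, 0.0249]
eef_rot: [100.6, 90.0, -1.1]
contact_force: [-3.9, -0.8, 10.2]
opening: 0.0399
```

Floor contact: the force went from -2 N to +10 N and height stopped changing. Relaxing, then releasing gently.

Call:
play_rows:
  plan: [0,-0.0016,0,0,0,0,-0.0016,0,0,0,0.62,-0.0016,0,0,0,0.62,-0.0016,0,0,0,0.62,-0.0016,0,0,0,0.62,-0.0016,0,0,0,0.62,-0.0016,0,0,0,0.62,-0.0016,0,0,0]

```text
time: 14.6
eef_pos: [0.4662, 0.1894, 0.0243]
eef_rot: [-27.4, 90.0, -129.1]
contact_force: [-0.2, -0.3, 0.9]
opening: 0.0583
```

Call:
play_rows:
  plan: [0.62,-0.02,0,0,0,0.62,-0.06,0,0,0,0.62,-0.12,0,0,0,0.62,-0.19,0,0,0,0.62,-0.26,0,0,0,0.62,-0.3,0,0,0,0.62,-0.3,0,0,0,0.62,-0.3,0,0,0,0.62,-0.3,0,0,0]

```text
time: 15.35
eef_pos: [0.4652, 0.1892, 0.1733]
eef_rot: [-61.5, 89.9, -163.2]
contact_force: [-0.9, -0.4, -1.5]
opening: 0.0578
```

```bash
python3 shot.py w9
python3 - <<'E'
import cv2
from h import *
im=vision.camera("top")["frame"][:,:,::-1]
cv2.imwrite("pics/t9.png",cv2.resize(im[80:220,230:340],None,fx=4,fy=4,interpolation=cv2.INTER_CUBIC))
E
```

```text
15.35 [0.4652 0.1892 0.1733] [ -61.47   89.87 -163.23] [-0.9 -0.4 -1.5] 0.0578 [ 14.  11.  98.  -0.  72. 116.]
[[-0.002  0.979 -0.204]
 [-0.001 -0.204 -0.979]
 [-1.    -0.002  0.001]]
```

View pics/w9.png

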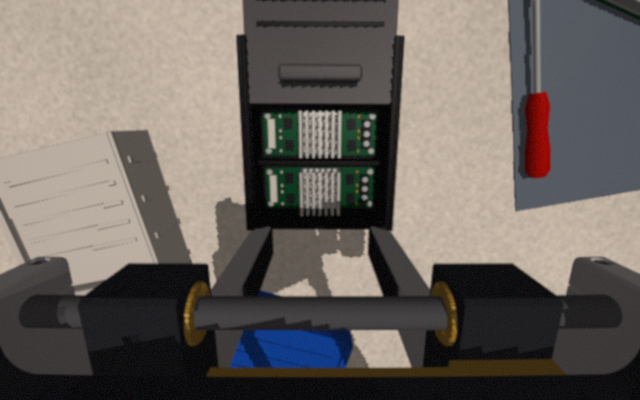

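Run:
```python
from ov import *
a=(.5208,.178,-11.8)
ps=[(tr(box(-.088,.088,-.072,.072,.064),*a),(0,0,255))]
for x in (.004,-.054): ps+=[(tr(box(x-.022,x+.022,-.02,.02,.048),*a),(255,255,0)),(tr(box(x-.023,x+.023,-.06,.06,.014),*a),(255,255,0)),(tr(box(x-.027,x+.027,-.064,.064,.006),*a),(0,255,255))]
overlay("w9","o9",ps,(230,410,90,240),4.4)
s=arm.read_state();print(s["contact_force"],s["eef_pos"])
```

```text
[-0.30049163  0.71174712  0.31325969] [0.46491607 0.18909214 0.1726776 ]
```

View pics/o9.png

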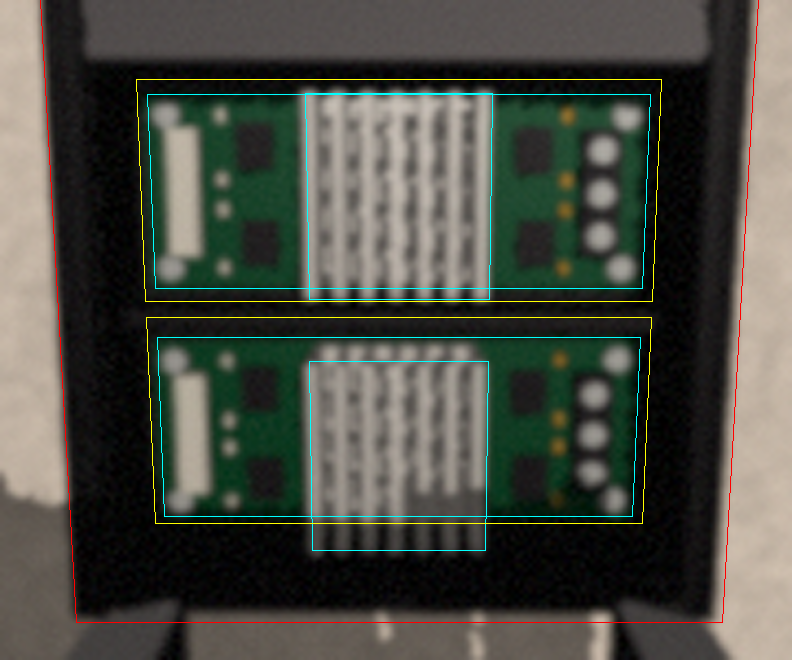

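Both boards lie flat and centred to within about 1 mm. Now over to the rib to shut the cover.

Call:
play_rows:
  plan: [0.5,0,0.03,0,-0.06,0.5,0,0.06,0,-0.12,0.5,0,0.1,0,-0.18,0.5,0,0.14,0,-0.24,0.5,0,0.18,0,-0.3,0.5,0,0.22,-0.003,-0.36,0.5,0,0.225,-0.005,-0.42,0.5,0,0.225,-0.005,-0.48,0.5,0,0.225,-0.005,-0.54,0.5,0,0.225,-0.005,-0.6]

```text
time: 16.28
eef_pos: [0.5761, 0.1687, 0.1722]
eef_rot: [-136.6, 89.8, -169.3]
contact_force: [0.6, 0.2, -0.7]
opening: 0.0469
```

Call:
play_rows:
  plan: [0.5,0,0,0,-0.06,0.5,0,0,0,-0.12,0.5,0,0,0,-0.185,0.5,0,0,0,-0.185,0.5,0,0,0,-0.185,0.5,0,0,0,-0.185]

```text
time: 16.78
eef_pos: [0.5764, 0.1689, 0.1735]
eef_rot: [-154.1, 89.9, -166.0]
contact_force: [-1.0, 0.3, -0.1]
opening: 0.0468
```

```bash
cat > go.py <<'E'
import sys
from h import *
s=arm.read_state();t=np.array([float(v) for v in sys.argv[1:4]])
print(s["time"],s["eef_pos"].round(4),"zang",np.degrees(np.arctan2(Rw(s)[1,2],Rw(s)[0,2])).round(2),"frac",((t-s["eef_pos"])@Rw(s)/.5).round(4))
E
python3 go.py .5756 .1686 .067
```

```text
16.7833 [0.5764 0.1689 0.1735] zang -11.95 frac [ 0.213  -0.0007 -0.0012]
```

Call:
play_rows:
  plan: [0.5,0.07,0,0,0,0.5,0.14,0,0,0,0.5,0.19,0,0,0,0.5,0.213,0,0,0,0.5,0.213,0,0,0,0.5,0.213,0,0,0]

```text
time: 17.28
eef_pos: [0.5765, 0.1689, 0.0674]
eef_rot: [-155.4, 89.9, -167.3]
contact_force: [-0.1, 0.3, 0.5]
opening: 0.047
```

Call:
play_rows:
  plan: [0,0,0,0,0,0,0,0,0,0,0,0,0,0,0,0,0,0,0,0,0,0,0,0,0,0,0,0,0,0]

```text
time: 17.78
eef_pos: [0.5757, 0.1693, 0.0685]
eef_rot: [174.4, 89.9, 162.6]
contact_force: [-3.2, -0.2, 3.6]
opening: 0.0121
```

Call:
play_rows:
  plan: [0,0,0,-0.03,0,0,0,0,-0.06,0,0,0,0,-0.09,0,0,0,0,-0.12,0,0,0,0,-0.15,0,0,0,0,-0.18,0,0,0,0,-0.2,0,0,0,0,-0.215,0,0,0,0,-0.222,0,0,0,0,-0.222,0]

```text
time: 18.62
eef_pos: [0.4677, 0.1923, 0.0685]
eef_rot: [102.8, 89.9, 90.9]
contact_force: [-0.5, 1.9, 4.9]
opening: 0.0127
```

Call:
play_rows:
  plan: [0,0,0,-0.003,0,0,0,0,-0.006,0,0,0,0,-0.008,0,0,0,0,-0.008,0]

```text
time: 18.95
eef_pos: [0.4653, 0.1928, 0.0685]
eef_rot: [30.4, 89.9, 18.6]
contact_force: [2.1, 2.0, 5.3]
opening: 0.0127
```

Call:
play_rows:
  plan: [0,0,0,-0.002,0,0,0,0,-0.004,0,0,0,0,-0.006,0,0,0,0,-0.006,0]

```text
time: 19.28
eef_pos: [0.4622, 0.1934, 0.0684]
eef_rot: [35.2, 89.9, 23.4]
contact_force: [1.6, 1.9, 5.6]
opening: 0.0127
```

Call:
play_rows:
  plan: [0,0,0,-0.002,0,0,0,0,-0.004,0,0,0,0,-0.006,0,0,0,0,-0.006,0]

```text
time: 19.62
eef_pos: [0.4622, 0.1935, 0.0685]
eef_rot: [9.0, 89.6, -2.8]
contact_force: [8.1, -0.9, 1.1]
opening: 0.0128
```

The cover is against the stop: 116 mm travelled and 8 N. Releasing and lifting away.

Call:
play_rows:
  plan: [0,0,0,0.004,0,0.45,0,0,0.004,0,0.45,0,0,0.004,0,0.45,0,0,0.004,0,0.45,0,0,0.004,0,0.45,-0.05,0,0.004,0,0.45,-0.12,0,0.004,0,0.45,-0.19,0,0.004,0,0.45,-0.26,0,0.004,0,0.45,-0.28,0,0.004,0]

```text
time: 20.45
eef_pos: [0.4623, 0.1939, 0.2128]
eef_rot: [25.2, 89.6, 13.4]
contact_force: [0.4, -0.6, 0.3]
opening: 0.0423
```

Call:
play_rows:
  plan: [0.45,-0.02,0,0,0,0.45,-0.02,0,0,0,0.45,-0.02,0,0,0]

```text
time: 20.7
eef_pos: [0.4594, 0.193, 0.2167]
eef_rot: [-149.9, 89.9, -161.7]
contact_force: [0.4, -0.8, -0.5]
opening: 0.0424
```

```bash
python3 shot.py w10
python3 - <<'E'
from ov import *
a=(.5208,.178,-11.8)
overlay("w10","o10",[(tr(box(-.088,.088,-.072,.072,.064),*a),(0,0,255)),(tr(box(-.0665,-.0535,-.035,.035,.079),*a),(0,255,255))],(200,520,60,300),2.4)
im=vision.camera("side")["frame"][:,:,::-1]
cv2.imwrite("pics/s10.png",im)
E
```

```text
20.7 [0.4594 0.193  0.2167] [-149.88   89.86 -161.68] [ 0.4 -0.8 -0.5] 0.0424 [15.  9. 94. -0. 77. 27.]
[[-0.002  0.205  0.979]
 [-0.001  0.979 -0.205]
 [-1.    -0.001 -0.002]]
```

View pics/o10.png

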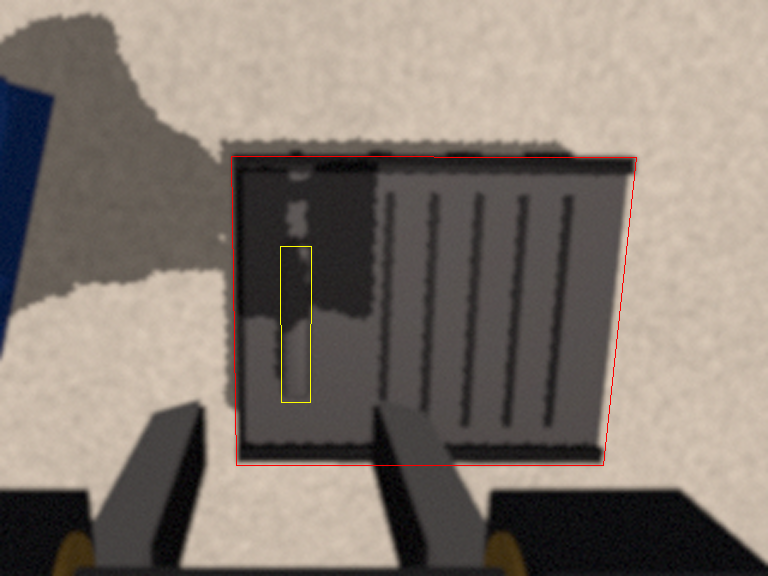

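View pics/s10.png

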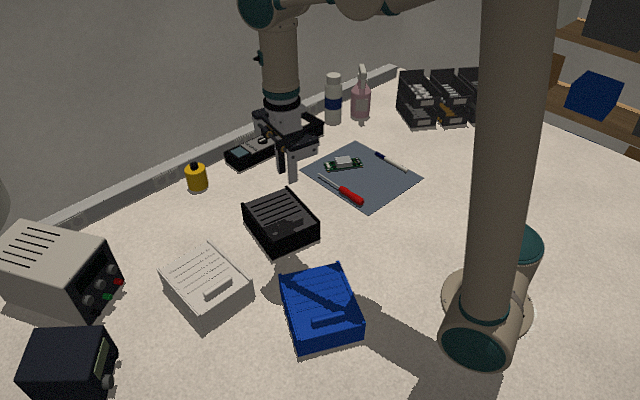

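The rib lies where a shut cover would put it, the arm is clear, and the mat items are where they were.

```bash
python3 -c "
from h import *
print(order.hand_in())"
```

```text
the job is handed in; nothing more can be done
None
```

The finned board is back in the free front bay of the black case, the cover is shut, and the job is handed in. The clock stood at about 21 s of the 69 s allowed. Handing in returned no verdict.

- **Cover opened:** it started about 4 mm ajar. I pinched the rib and pulled it back 112 mm, until it met its stop at about 8 N.
- **Board placed:** I gripped the fins and lowered the board until it touched the floor. Force on the tool peaked at about 10 N. I relaxed before releasing.
- **After release:** the picture showed it flat and centred to about 1 mm, with the twin still in place.
- **Cover shut:** I pushed it 116 mm to the front stop, again at about 8 N. The last picture shows the rib at its shut position, and the gripper is clear.
- **Mat items:** in the last side view the shielded board, screwdriver and marker look where they were. I did not measure their positions.

**Disagreement:** the top and wrist cameras differed by 2–4 mm on the case and the board. I took the case's position along its length from where the cover stopped. Its sideways position came from the wrist camera with the tool turned. The final wrist pictures agreed with both to about 1 mm.

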